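# Open the latched gate of the stamp locker

## Robot

A 6-joint arm with a two-finger parallel gripper is mounted at the origin on a cart in front of the work surface, level with it; the furniture and walls round the work are solid. World frame = base frame: x ahead of the robot, y to its left, z up, the work surface at z = 0. Lengths are in m, angles in degrees, forces in N, time in s.
With the tool pointing down it reaches from about 0.4 to 0.825 m from the base axis. Payload 7 kg.
Tool frame: the origin (TCP) lies on the centre line of the jaws, within the pads' length; the fingertips stand 19 mm ahead of it and the grasp point (between the pads) is the TCP (r.tip_extent is the distance from the TCP to the fingertips, in m); z points along the fingers, y is the line along which they close (so a half turn about z gives the same grasp; the last joint's range is limited). The gripper opens to 88 mm and grips with 3 to 60 N. Pads are 19 mm wide; open, the fingers measure 130 mm over their backs; the gripper's body (78 mm by 193 mm) begins 47 mm behind the grasp point.
Start: joints at [91.392, 20.546, 0.682, 0, -70.136, -16.507], TCP at [0.176, 0.652, 0.246] pointing down, gripper open.
Joint ranges: [-176.03, 176.03], [-82.01, 121.73], [-58.28, 71.71], [-173.87, 95.51], [-174.79, -0.11], [-173.66, 173.66]. Speed limits (degrees/s): [136.94, 136.94, 172.46, 180, 180, 180].

## Interface

Orientations are given as [roll, pitch, yaw] about the fixed x, y, z axes, in that order (R = Rz(yaw) Ry(pitch) Rx(roll)).
In Python, from plant import r gives the robot as it stands. The module is installed in compiled form; this text tells all that it offers.
- The arm moves only by the tool jog_arm, never from a script. Its argument "deltas" is a list that holds one entry, the list of rows, each a list of 5 numbers: the opening, from -1 (shut) to 1 (fully open), then the shift along the world's x, y, z in cm, then the turn about the world's z in rad. In form: [[[claw, dx, dy, dz, turn], ...]]. A call has 1 to 8 rows; each row shifts and turns the commanded pose from where the row before left it; what a row does not reach is not made up. A row lasts 1/8 s, in which the tool goes at most 62.5 mm and 10.7 degrees, less where a joint would pass 70% of its speed; a pose out of reach is approached as far as the arm can. A call with a gripper value outside its range is refused whole. The fingers move at their own pace and stop on an object; "force" is the grip in N (left out, the last holds). Time passes only in rows, so rows that do not move let the fingers close. It gives the time, the measured TCP pose, the force, the opening and the grip force at its end, in the units of the state.
- r.get_state(): the state, without advancing time (a new reading comes with each control period).
- r.capture(name): name is "scene" or "top"; returns the picture (400x640x3 uint8, blue, green, red); there is no depth.
- r.camera_info(name): a dict with "fx", "fy", "cx", "cy" (pixels), "k1" (the pictures are not rectified: a ray, as slopes to the right and down, at radius r is drawn at 1 + k1 r^2 times it, then the intrinsics apply), "view" (4x4, takes a point from world to camera coordinates). Camera axes: x right, y up, looking along -z (the intrinsics and any distortion apply to the point x, -y, -z); pixel columns grow to the right and rows downward; lengths in m; the calibration is good to about 2 mm. A picture is of the moment at which its call begins. camera_info takes no time and is no camera call.
- r.close_job(): hands the job in; it is judged then, once.
The state is a dict: "time_s": time; "joints": joint angles; "qd": joint speeds; "joint_torque": joint torques, N m; "tcp_pos": TCP position; "eef_rot": TCP orientation; "contact_force": force on the tool from outside, world axes, zero at the start; "moment": the same for the moment, N m; "gripper_width": finger opening in m; "gripper_force": force on a finger pad.
Only numpy, scipy, OpenCV 4.12 (cv2) and the standard library are available. Lean on these libraries where they do the work, as an engineer would, in place of code of your own. Each camera call takes 0.05 s, during which the arm holds its last target. There are 200 camera calls.

## Task

Open the barred gate of the small grey desktop locker: lift its latch bar out of the catch by the upright tab, swing the gate slowly all the way round until it stands square to the locker's front, then let go so that the bar drops back down and the gate stays open. The catch's height has been adjusted by hand, so feel for how far the bar goes up, never force it against the catch, and leave the mug and the stapler where they are.

Things in the scene. Friction and masses are not known exactly. Their poses are not given: they have to be found in the camera images.
- locker: Fixed grey steel desktop locker, 140 deep (x) x 220 wide (y) x 160 high, open front closed by a gate of vertical steel rods. Origin: centre of its underside; its front looks along its own -x. The flat roof is 160 mm above the desk. It stands at a different place and yaw (up to 0.25 rad) each time.
- gate_hinge (a point): Point on the gate's vertical hinge axis at desk height: 80 mm in front of the locker's origin (own -x) and 100 mm to its left (own +y).
- gate (a joint): Gate angle, rad: 0 = shut, 1.57 = end stop, square to the front. Seen from above it opens clockwise: its free (right, own -y) edge swings out towards the robot. Gate 180 mm wide, 10 mm thick, top edge 150 mm above the desk. Light hinge friction: it stays where it is left.
- latch_bar (a joint): Angle of the bright steel latch bar about its pivot on the gate's front, rad: 0 = level on its rest (its own weight, about 2 N felt at the tab, brings it down there), grows as its free end goes up. Section 8 mm thick, 12 mm high.
- tab (a point): Grip point of the upright tab, one piece with the latch bar: a plate 8 mm thick (across the gate), 24 mm wide along it, ending 27 mm above this point. Bar down, the point is 197 mm above the desk, 90 mm beyond the pivot and 72 mm above it, 37 mm above the roof. Pinch it from above, one finger before and one behind; lifting it lifts the bar, pulling it pulls the gate.
- bar_nose: The last 56 mm of the latch bar, 8 x 12 mm section; origin at its middle, 114 mm from the pivot. Its end lies in the catch, 133 mm from the pivot, behind a lip with 5 mm free play.
- catch: Catch on the locker's right front post; origin: centre of its plate, 115 mm above the desk. A dark hook is screwed to it at a height that differs each time, unreported: the bar must rise 6 to 28 mm there (0.05 to 0.22 rad) to pass over the hook's upturned lip. Over 15 N between bar and catch is forcing it.
- mug: White mug, 62 x 89 x 52 mm, loose, left of the locker. Leave alone.
- stapler: Dark red stapler, 140 x 36 x 48 mm, loose, right of the locker. Leave alone.
- bar_pivot (a point): Pivot of the latch bar: 125 mm above the desk, 65 mm from the hinge axis along the gate towards its free edge and 12 mm in front of the hinge axis. The pivot axis is square to the gate.
- catch_top (a point): Upper end of the catch's plate, 155 mm above the desk. Over the lip the hook carries a rubber buffer on a spring (5 N/mm, felt 1.5 times as strong at the tab): the rising bar meets it 2 to 4 mm after clearing the lip. So a bar just pressing the buffer (5 to 10 N at the tab) can be drawn forward between the two, and is free of both by a gate angle of 0.25 rad.

How it is judged (in metres and radians):
On the way, in this order (a step that is already met when the one before it is completed fails the run):
1. the latch bar is lifted while the gate is still shut (value of joint latch_bar above 0.045 rad and value of joint gate below 0.06 rad), for 0.1 s.
2. the gate is drawn out of the catch (value of joint gate above 0.3 rad), for 0.1 s.
At the end, for the whole second after the job is handed in: the gate stands open to 1.4 rad or more (end stop 1.57) and at rest, the latch bar is back down on its rest (below 0.03 rad), and the fingers touch nothing (value of joint gate above 1.4 rad and value of joint latch_bar below 0.03 rad and velocity of joint gate between -0.05 and 0.05 rad/s and contact force between the fingers and anything else below 0.5 N).
It fails at once if the bar is forced against the catch (more than 15 N between them) (contact force between bar_nose and catch above 15 N).
It fails at once if the gate is flung (faster than 2 rad/s) (velocity of joint gate above 2 rad/s).
It fails at once if the mug is shifted by more than 15 mm (distance of mug from where it was at the start of the episode above 0.015 m).
It fails at once if the stapler is shifted by more than 15 mm (distance of stapler from where it was at the start of the episode above 0.015 m).
It also fails if it takes over 69 s, if anything falls off the work surface, if the arm or the gripper's body presses on something with over 40 N, if the wrist force passes 120 N, or if a joint passes its speed limit or range.

## Working session

There is one attempt and no reset: what is moved stays moved. The work goes in short steps, Python scripts to look and compute and a tool call to move; the robot and the scene stay as the last step left them, time stands still between calls to the robot, and variables do not carry over. Pictures are saved under pics/ and viewed, at most 10 in all, crops included, and the job is handed in when it is done.

Besides the shell and the picture viewer there is one more tool, called after "Call:" as a command line: name --argument value ..., lists and objects as JSON in quotes. jog_arm: Moves the arm, as the interface text tells. Its arguments: {"type":"object","properties":{"deltas":{"type":"array"},"force":{"type":"number"}},"required":["deltas"]}

```bash
mkdir -p pics
python3 - <<'E'
from plant import r
import cv2
s=r.get_state();print({k:s[k] for k in("time_s","tcp_pos","eef_rot","contact_force","gripper_width")})
for n in("scene","top"):
    cv2.imwrite(f"pics/{n}0.png",r.capture(n)); print(n,r.camera_info(n))
E
```

```text
{'time_s': 0.0, 'tcp_pos': array([0.17588959, 0.65119412, 0.24460878]), 'eef_rot': array([ 1.79902683e+02, -8.03057276e-03, -1.51218836e+01]), 'contact_force': array([ 0.39992634, -0.37904311, -0.04358515]), 'gripper_width': 0.08763852085295777}
scene {'fx': 377.9239834279884, 'fy': 377.9239834279884, 'cx': 325.7457822865831, 'cy': 203.7241601491981, 'k1': 0.005431629778515755, 'view': array([[-0.74537426, -0.6665099 ,  0.01348232,  0.53655037],
       [ 0.52287551, -0.57195955,  0.63203123, -0.41193848],
       [-0.41354373,  0.47814938,  0.77482562, -0.69322451],
       [ 0.        ,  0.        ,  0.        ,  1.        ]])}
top {'fx': 419.05377413553884, 'fy': 419.05377413553884, 'cx': 322.4193371680266, 'cy': 193.08702328799976, 'k1': -0.09242033169454181, 'view': array([[-0.23484329, -0.97203252, -0.00118772,  0.21780833],
       [ 0.93584522, -0.22643039,  0.2700426 , -0.65774188],
       [-0.26275913,  0.06230617,  0.96284764, -0.94857478],
       [ 0.        ,  0.        ,  0.        ,  1.        ]])}
```

View pics/scene0.png

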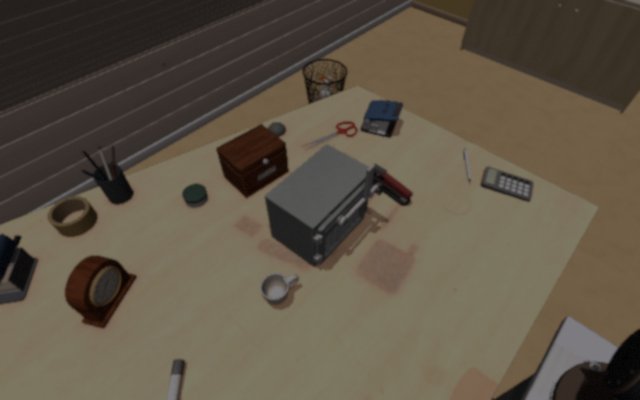

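View pics/top0.png

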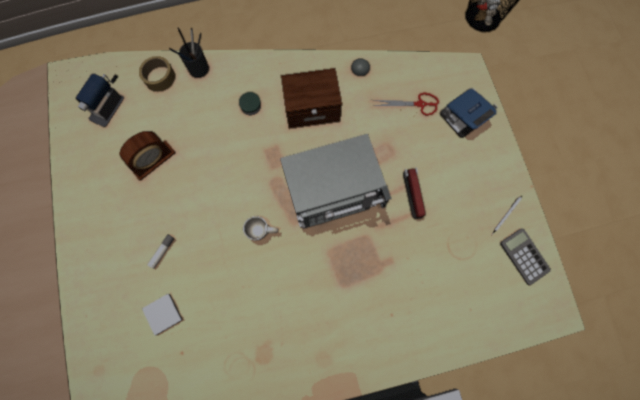

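The scene view shows the locker with its gate facing lower right, near (320,200). The top view shows the roof at about (282,155)-(370,137)-(387,186)-(297,213), the mug at (257,228) and the stapler at (414,193). I'll enlarge both.

```bash
cat > h.py <<'E'
import numpy as np
from plant import r
def ray(n,u,v):
    c=r.camera_info(n);d=np.array([(u-c['cx'])/c['fx'],(v-c['cy'])/c['fy']]);s=d.copy()
    for _ in range(20): s=d/(1+c['k1']*(s@s))
    R=c['view'][:3,:3];t=c['view'][:3,3]
    return -R.T@t, R.T@np.array([s[0],-s[1],-1])
def onz(n,u,v,z):
    o,d=ray(n,u,v);return o+d*(z-o[2])/d[2]
def proj(n,p):
    c=r.camera_info(n);q=c['view'][:3,:3]@np.asarray(p)+c['view'][:3,3]
    s=np.array([q[0],-q[1]])/-q[2];s=s*(1+c['k1']*(s@s));return s*[c['fx'],c['fy']]+[c['cx'],c['cy']]
E
python3 - <<'E'
import cv2,numpy as np
a=cv2.imread('pics/top0.png');b=cv2.imread('pics/scene0.png')
f=lambda i,x,y:cv2.resize(cv2.convertScaleAbs(i[y:y+110,x:x+140],alpha=1.5),None,fx=5,fy=5,interpolation=cv2.INTER_CUBIC)
cv2.imwrite('pics/ct.png',f(a,270,125));cv2.imwrite('pics/cs.png',f(b,260,150))
E
```

```text
(no output)
```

View pics/ct.png

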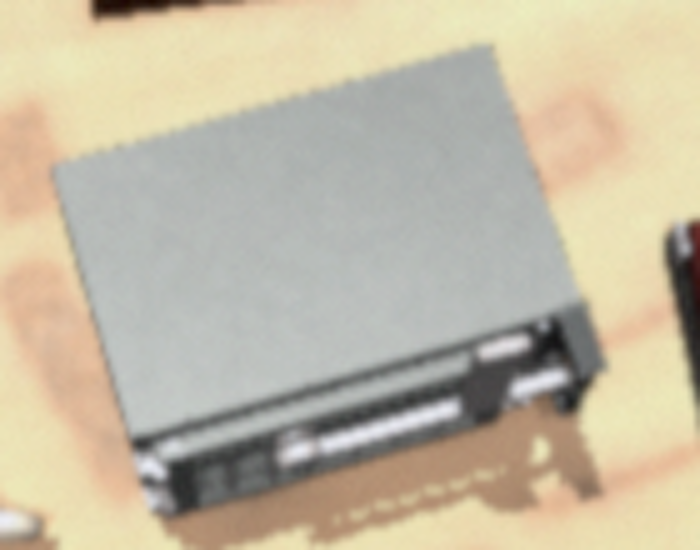

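View pics/cs.png

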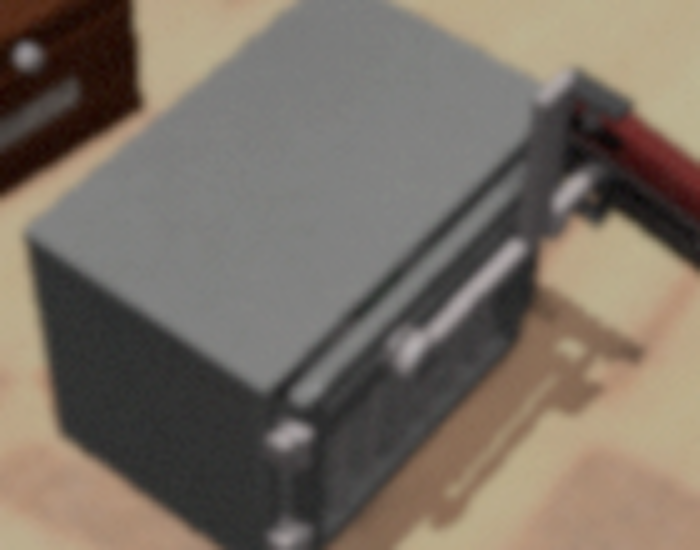

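The top crop shows the roof corners at crop pixels (55,165), (490,45), (583,308) and (137,440). The tab's bright top runs from (475,355) to (530,342). In the scene crop the tab stands at (550,80-235).

Run:
```python
from h import *
P=[onz('top',270+u/5,125+v/5,.16) for u,v in((55,165),(490,45),(583,308),(137,440))]
for p in P:print(p.round(4))
bl,br,fr,fl=P
print(np.linalg.norm(bl-br),np.linalg.norm(fl-fr),np.linalg.norm(fl-bl),np.linalg.norm(br-fr))
ly=((bl-br)+(fl-fr))[:2];lx=((bl-fl)+(br-fr))[:2]
a1=np.arctan2(-ly[0],ly[1]);a2=np.arctan2(lx[1],lx[0]);print('yaw',a1,a2)
th=(a1*3+a2*2)/5 if 0 else (a1+a2)/2
C=np.mean(P,0)[:2];R=np.array([[np.cos(th),-np.sin(th)],[np.sin(th),np.cos(th)]])
W=lambda x,y,z:np.r_[C+R@[x,y],z]
H=W(-.08,.1,0);tab=W(-.092,.1-.155,.197);print('C',C,'hinge',H,'tab',tab)
for l,p in(('tabtop',W(-.092,-.055,.224)),('L',W(-.092,-.043,.224)),('Rr',W(-.092,-.067,.224)),('pivot',W(-.092,.035,.125))):
    print(l,(proj('top',p)-[270,125])*5,(proj('scene',p)-[260,150])*5)
for z in (.224,):
    for u,v in((475,352),(530,341)): print('tab seen',onz('top',270+u/5,125+v/5,z))
```

```text
[0.7785 0.1367 0.16  ]
[ 0.7895 -0.0799  0.16  ]
[ 0.6517 -0.0869  0.16  ]
[0.6392 0.1281 0.16  ]
0.21682935808345644 0.21541854167127758 0.1395883719067203 0.13795190915371355
yaw 0.05454156579485638 0.05633174345234493
C [0.71472298 0.02449471] hinge [0.62930505 0.11990843 0.        ] tab [ 0.62591177 -0.03551836  0.197     ]
tabtop [506.52881594 348.46847144] [558.47470947  85.15360709]
L [480.07833333 356.24724158] [542.2876438  100.99847519]
Rr [532.90299099 340.70956216] [574.42024942  69.54522194]
pivot [302.41232834 457.46640999] [418.26717151 358.51675952]
tab seen [ 0.62758661 -0.0219082   0.224     ]
tab seen [ 0.62674624 -0.04624702  0.224     ]
```

Tab at about (0.627,-0.035,0.197), locker yaw 0.055 rad and hinge at (0.629,0.120). Both views agree, so I move above the tab with the fingers half open.

Call:
jog_arm --deltas '[[[0,1.4,-2.1,1.5,-0.08],[0,2.8,-4.3,1.5,-0.08],[0,2.8,-4.3,1.5,-0.08],[0,2.8,-4.3,0,-0.08],[0,2.8,-4.3,0,-0.08],[0,2.8,-4.3,0,-0.08],[0,2.8,-4.3,0,-0.08],[0,2.8,-4.3,0,-0.08]]]' --force 20

```text
time_s: 1.1
tcp_pos: [0.3865, 0.328, 0.2904]
eef_rot: [180.0, 0.0, -51.9]
contact_force: [0.8, 1.2, -0.5]
gripper_width: 0.0436
gripper_force: 0.0
```

Call:
jog_arm --deltas '[[[0,2.8,-4.3,0,-0.08],[0,2.8,-4.3,0,-0.08],[0,2.8,-4.3,0,-0.08],[0,2.8,-4.3,0,-0.08],[0,2.8,-4.3,0,-0.08],[0,2.8,-4.3,0,-0.08],[0,2.8,-4.3,0,-0.08],[0,0,0,0,0]]]'

```text
time_s: 2.1
tcp_pos: [0.5829, 0.0258, 0.2894]
eef_rot: [179.9, -0.0, -84.2]
contact_force: [-0.9, -0.0, -0.8]
gripper_width: 0.0439
gripper_force: 0.0
```

Call:
jog_arm --deltas '[[[0,2.2,-3.0,0,-0.023],[0,2.2,-3.0,0,-0.023],[0,0,0,-1.5,0],[0,0,0,-1.5,0],[0,0,0,-1.0,0],[0,0,0,-1.0,0],[0,0,0,0,0],[0,0,0,0,0]]]'

```text
time_s: 3.1
tcp_pos: [0.6262, -0.0312, 0.2411]
eef_rot: [-180.0, -0.0, -86.5]
contact_force: [0.4, -0.8, 0.2]
gripper_width: 0.0438
gripper_force: 0.0
```

Run:
```python
from plant import r
import cv2
f=lambda i,x,y:cv2.resize(cv2.convertScaleAbs(i[y:y+110,x:x+80],alpha=1.5),None,fx=5,fy=5,interpolation=cv2.INTER_CUBIC)
cv2.imwrite('pics/d.png',cv2.hconcat([f(r.capture('top'),340,130),f(r.capture('scene'),320,120)]))
```

```text
(no output)
```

View pics/d.png

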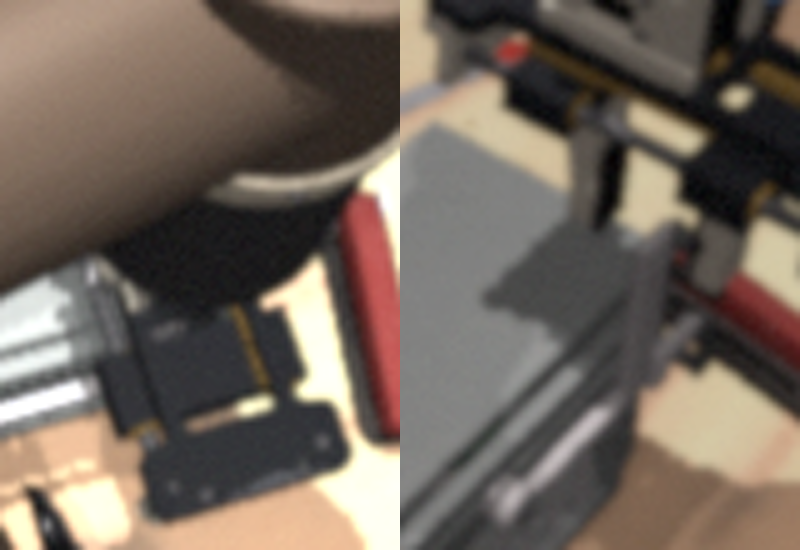

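The right half shows the fingers straddling the tab, one behind it at (595,190) and one before it at (710,265), with the tab between at (650,290). I go down and close.

Call:
jog_arm --deltas '[[[0,0,-0.3,-1.4,0],[0,0,0,-1.4,0],[0,0,0,-1.4,0],[0,0,0,0,0],[-0.5,0,0,0,0],[-0.7,0,0,0,0],[-0.8,0,0,0,0],[-0.8,0,0,0,0]]]' --force 15

```text
time_s: 4.2
tcp_pos: [0.6262, -0.0343, 0.1989]
eef_rot: [-180.0, 0.0, -86.5]
contact_force: [0.6, 0.2, 0.4]
gripper_width: 0.0111
gripper_force: 0.2
```

Call:
jog_arm --deltas '[[[-1,0,0,0,0],[-1,0,0,0,0],[-1,0,0,0,0]]]'

```text
time_s: 4.58
tcp_pos: [0.6264, -0.0343, 0.1989]
eef_rot: [-179.9, 0.0, -86.5]
contact_force: [1.2, 0.9, 2.0]
gripper_width: 0.0083
gripper_force: 15.0
```

Call:
jog_arm --deltas '[[[-1,0,0.09,0.11,0],[-1,-0.01,0.09,0.11,0],[-1,0,0.09,0.11,0],[-1,-0.01,0.1,0.11,0],[-1,0,0,0,0],[-1,0,0,0,0]]]'

```text
time_s: 5.32
tcp_pos: [0.6257, -0.0306, 0.2029]
eef_rot: [180.0, 0.0, -86.5]
contact_force: [1.7, -1.4, -2.9]
gripper_width: 0.0082
gripper_force: 15.0
```

Call:
jog_arm --deltas '[[[-1,0,0.06,0.07,0],[-1,0,0.06,0.06,0],[-1,0,0,0,0]]]'

```text
time_s: 5.7
tcp_pos: [0.6258, -0.0293, 0.2042]
eef_rot: [180.0, 0.0, -86.5]
contact_force: [1.3, -0.0, -4.2]
gripper_width: 0.0082
gripper_force: 15.0
```

Call:
jog_arm --deltas '[[[-1,0,0.06,0.07,0],[-1,0,0.06,0.06,0],[-1,0,0,0,0]]]'

```text
time_s: 6.08
tcp_pos: [0.6258, -0.0281, 0.2055]
eef_rot: [180.0, 0.0, -86.5]
contact_force: [0.7, 0.5, -4.4]
gripper_width: 0.0079
gripper_force: 15.0
```

Call:
jog_arm --deltas '[[[-1,-0.01,0.06,0.06,0],[-1,0,0.06,0.06,0],[-1,0,0,0,0]]]'

```text
time_s: 6.45
tcp_pos: [0.6257, -0.0269, 0.2068]
eef_rot: [-180.0, 0.0, -86.5]
contact_force: [1.6, 1.0, -5.9]
gripper_width: 0.0084
gripper_force: 15.0
```

Call:
jog_arm --deltas '[[[-1,0,0.07,0.06,0],[-1,0,0,0,0],[-1,0,0,0,0]]]'

```text
time_s: 6.82
tcp_pos: [0.6257, -0.0263, 0.2074]
eef_rot: [-180.0, 0.0, -86.5]
contact_force: [1.6, 0.6, -4.1]
gripper_width: 0.0078
gripper_force: 15.0
```

Call:
jog_arm --deltas '[[[-1,-0.01,0.06,0.06,0],[-1,0,0.06,0.06,0],[-1,0,0,0,0]]]'

```text
time_s: 7.2
tcp_pos: [0.6256, -0.0251, 0.2086]
eef_rot: [-180.0, 0.0, -86.5]
contact_force: [1.4, 1.6, -3.7]
gripper_width: 0.0081
gripper_force: 15.0
```

```bash
cat > f.py <<'E'
from plant import r
s=r.get_state();f=s['contact_force'];print(s['tcp_pos'].round(4),f.round(2),'eqN',(-f[2]*90-f[1]*72)/90, s['moment'].round(2))
E
python3 f.py
```

```text
[ 0.6256 -0.0251  0.2086] [ 1.44  1.64 -3.68] eqN 2.367756609755408 [ 0.27 -0.71 -0.24]
```

Call:
jog_arm --deltas '[[[-1,0,0.06,0.06,0],[-1,0,0.06,0.06,0],[-1,0,0,0,0]]]'

```text
time_s: 7.58
tcp_pos: [0.6256, -0.0239, 0.2098]
eef_rot: [180.0, 0.0, -86.5]
contact_force: [1.8, 0.1, -6.2]
gripper_width: 0.0081
gripper_force: 15.0
```

Call:
jog_arm --deltas '[[[-1,0,0.05,0.05,0],[-1,0,0,0,0],[-1,0,0,0,0]]]'

```text
time_s: 7.95
tcp_pos: [0.6256, -0.0234, 0.2102]
eef_rot: [180.0, 0.0, -86.5]
contact_force: [1.4, 1.7, -6.1]
gripper_width: 0.0084
gripper_force: 15.0
```

Call:
jog_arm --deltas '[[[-1,0,0.06,0.05,0],[-1,0,0,0,0],[-1,0,0,0,0]]]'

```text
time_s: 8.32
tcp_pos: [0.6256, -0.0229, 0.2108]
eef_rot: [-180.0, -0.0, -86.5]
contact_force: [1.1, 1.0, -5.5]
gripper_width: 0.0081
gripper_force: 15.0
```

Call:
jog_arm --deltas '[[[-1,0,0,0,0]]]'

```text
time_s: 8.45
tcp_pos: [0.6256, -0.0229, 0.2108]
eef_rot: [-180.0, -0.0, -86.5]
contact_force: [1.2, 1.0, -5.8]
gripper_width: 0.0083
gripper_force: 15.0
```

Call:
jog_arm --deltas '[[[-1,0,0,0,0]]]'

```text
time_s: 8.57
tcp_pos: [0.6256, -0.0229, 0.2108]
eef_rot: [-180.0, -0.0, -86.5]
contact_force: [1.0, 1.5, -5.5]
gripper_width: 0.008
gripper_force: 15.0
```

Call:
jog_arm --deltas '[[[-1,0,0.05,0.05,0],[-1,0,0.05,0.05,0],[-1,0,0,0,0]]]'

```text
time_s: 8.95
tcp_pos: [0.6256, -0.0218, 0.2118]
eef_rot: [-180.0, 0.0, -86.5]
contact_force: [0.6, 1.5, -5.7]
gripper_width: 0.0082
gripper_force: 15.0
```

Call:
jog_arm --deltas '[[[-1,0,0,0,0]]]'

```text
time_s: 9.07
tcp_pos: [0.6256, -0.0218, 0.2118]
eef_rot: [-180.0, 0.0, -86.5]
contact_force: [0.5, 1.4, -5.7]
gripper_width: 0.0084
gripper_force: 15.0
```

Call:
jog_arm --deltas '[[[-1,0,0.06,0.05,0],[-1,0,0.05,0.05,0],[-1,0,0,0,0]]]'

```text
time_s: 9.45
tcp_pos: [0.6256, -0.0207, 0.2128]
eef_rot: [-180.0, 0.0, -86.5]
contact_force: [1.3, 1.6, -6.8]
gripper_width: 0.0081
gripper_force: 15.0
```

Call:
jog_arm --deltas '[[[-1,0,0,0,0]]]'

```text
time_s: 9.57
tcp_pos: [0.6256, -0.0207, 0.2128]
eef_rot: [-180.0, 0.0, -86.5]
contact_force: [1.8, 2.0, -6.6]
gripper_width: 0.0083
gripper_force: 15.0
```

Call:
jog_arm --deltas '[[[-1,0,0.08,0.05,0],[-1,0,0.07,0.05,0],[-1,0,0,0,0]]]'

```text
time_s: 9.95
tcp_pos: [0.6257, -0.0193, 0.214]
eef_rot: [-180.0, -0.0, -86.5]
contact_force: [0.5, 0.7, -4.8]
gripper_width: 0.0081
gripper_force: 15.0
```

Call:
jog_arm --deltas '[[[-1,0,0,0,0]]]'

```text
time_s: 10.07
tcp_pos: [0.6257, -0.0194, 0.2139]
eef_rot: [-180.0, -0.0, -86.5]
contact_force: [1.9, -0.2, -4.4]
gripper_width: 0.0083
gripper_force: 15.0
```

Call:
jog_arm --deltas '[[[-1,0,0.06,0.05,0],[-1,0,0.06,0.05,0],[-1,0,0,0,0]]]'

```text
time_s: 10.45
tcp_pos: [0.6257, -0.0181, 0.2149]
eef_rot: [-180.0, -0.0, -86.5]
contact_force: [0.8, -0.7, -2.3]
gripper_width: 0.0084
gripper_force: 15.0
```

Call:
jog_arm --deltas '[[[-1,0,0,0,0]]]'

```text
time_s: 10.58
tcp_pos: [0.6257, -0.0181, 0.2149]
eef_rot: [-180.0, -0.0, -86.5]
contact_force: [1.2, -0.7, -3.1]
gripper_width: 0.0086
gripper_force: 15.0
```

Call:
jog_arm --deltas '[[[-1,0,0.05,0.05,0],[-1,0,0.05,0.05,0],[-1,0,0,0,0]]]'

```text
time_s: 10.95
tcp_pos: [0.6256, -0.0172, 0.2157]
eef_rot: [180.0, -0.0, -86.5]
contact_force: [1.3, -1.8, -4.0]
gripper_width: 0.0082
gripper_force: 15.0
```

Call:
jog_arm --deltas '[[[-1,0,0,0,0]]]'

```text
time_s: 11.08
tcp_pos: [0.6256, -0.0172, 0.2157]
eef_rot: [180.0, -0.0, -86.5]
contact_force: [2.4, -2.7, -5.5]
gripper_width: 0.0081
gripper_force: 15.0
```

Call:
jog_arm --deltas '[[[-1,0,0,0,0]]]'

```text
time_s: 11.2
tcp_pos: [0.6256, -0.0172, 0.2157]
eef_rot: [180.0, -0.0, -86.5]
contact_force: [2.3, -2.3, -4.9]
gripper_width: 0.0081
gripper_force: 15.0
```

Call:
jog_arm --deltas '[[[-1,0,0,0,0]]]'

```text
time_s: 11.32
tcp_pos: [0.6256, -0.0172, 0.2157]
eef_rot: [180.0, -0.0, -86.5]
contact_force: [1.7, -2.7, -5.9]
gripper_width: 0.0081
gripper_force: 15.0
```

Call:
jog_arm --deltas '[[[-1,0,0.04,0.04,0],[-1,0,0,0,0],[-1,0,0,0,0]]]'

```text
time_s: 11.7
tcp_pos: [0.6256, -0.0168, 0.216]
eef_rot: [180.0, -0.0, -86.5]
contact_force: [2.8, -2.9, -7.4]
gripper_width: 0.0078
gripper_force: 15.0
```

Call:
jog_arm --deltas '[[[-1,0,0,0,0]]]'

```text
time_s: 11.82
tcp_pos: [0.6256, -0.0168, 0.216]
eef_rot: [180.0, -0.0, -86.5]
contact_force: [2.7, -4.1, -6.0]
gripper_width: 0.008
gripper_force: 15.0
```

The resistance at the tab has risen to about 7 N, so the bar is touching the buffer. Now I draw the gate forward along its arc at this height.

Call:
jog_arm --deltas '[[[-1,-0.35,0.02,0,-0.025],[-1,-0.35,0.02,0,-0.025],[-1,0,0,0,0]]]'

```text
time_s: 12.2
tcp_pos: [0.6183, -0.0163, 0.216]
eef_rot: [180.0, 0.0, -89.4]
contact_force: [1.9, -2.9, -6.7]
gripper_width: 0.0083
gripper_force: 15.0
```

Call:
jog_arm --deltas '[[[-1,-0.2,0.02,0,-0.015],[-1,0,0,0,0]]]'

```text
time_s: 12.45
tcp_pos: [0.6165, -0.016, 0.216]
eef_rot: [180.0, 0.0, -90.2]
contact_force: [2.8, -3.6, -6.9]
gripper_width: 0.008
gripper_force: 15.0
```

Call:
jog_arm --deltas '[[[-1,-0.34,0.03,0,-0.025],[-1,-0.34,0.04,0,-0.025],[-1,-0.34,0.05,0,-0.025],[-1,-0.34,0.06,0,-0.025],[-1,-0.34,0.07,0,-0.025],[-1,0,0,0,0]]]'

```text
time_s: 13.2
tcp_pos: [0.5993, -0.013, 0.216]
eef_rot: [180.0, 0.0, -97.4]
contact_force: [2.8, 4.0, -7.8]
gripper_width: 0.0082
gripper_force: 15.0
```

Call:
jog_arm --deltas '[[[-1,-0.34,0.08,0,-0.025],[-1,-0.34,0.09,0,-0.025],[-1,-0.33,0.09,0,-0.025],[-1,-0.33,0.1,0,-0.025],[-1,-0.33,0.1,0,-0.025],[-1,0,0,0,0]]]'

```text
time_s: 13.95
tcp_pos: [0.583, -0.0082, 0.2159]
eef_rot: [-180.0, 0.1, -104.6]
contact_force: [4.2, 5.1, -9.7]
gripper_width: 0.0084
gripper_force: 15.0
```

Past 0.3 rad the bar is free. The force left over is only radial mismatch, so I ease inward and down a little.

Call:
jog_arm --deltas '[[[-1,0.03,0.1,-0.1,0],[-1,0,0,0,0]]]'

```text
time_s: 14.2
tcp_pos: [0.5836, -0.0082, 0.2159]
eef_rot: [-179.9, -0.0, -104.6]
contact_force: [2.3, 1.1, -2.0]
gripper_width: 0.0081
gripper_force: 15.0
```

```bash
python3 f.py
```

```text
[ 0.5836 -0.0082  0.2159] [ 2.25  1.11 -1.97] eqN 1.0862897462792356 [ 0.37 -0.69 -0.24]
```

Call:
jog_arm --deltas '[[[-1,-0.64,0.25,0,-0.05],[-1,-0.63,0.28,0,-0.05],[-1,-0.62,0.31,0,-0.05],[-1,-0.6,0.34,0,-0.05],[-1,-0.58,0.37,0,-0.05],[-1,-0.57,0.4,0,-0.05],[-1,0,0,0,0]]]'

```text
time_s: 15.08
tcp_pos: [0.5472, 0.0119, 0.2157]
eef_rot: [-179.9, 0.1, -121.7]
contact_force: [4.1, 1.8, -4.9]
gripper_width: 0.0081
gripper_force: 15.1
```

```bash
python3 f.py
```

```text
[0.5472 0.0119 0.2157] [ 4.08  1.78 -4.92] eqN 3.494320091564196 [ 1.13 -1.5  -0.21]
```

Call:
jog_arm --deltas '[[[-1,-0.5,0.48,-0.05,-0.05],[-1,-0.52,0.45,0,-0.05],[-1,-0.49,0.48,0,-0.05],[-1,-0.45,0.53,-0.05,-0.05],[-1,-0.44,0.53,0,-0.05],[-1,-0.42,0.55,0,-0.05],[-1,0,0,0,0]]]'

```text
time_s: 15.95
tcp_pos: [0.5192, 0.0413, 0.2153]
eef_rot: [-179.9, 0.1, -138.8]
contact_force: [0.5, -1.1, 3.1]
gripper_width: 0.0084
gripper_force: 15.0
```

Call:
jog_arm --deltas '[[[-1,-0.39,0.57,0.03,-0.05],[-1,-0.36,0.58,0,-0.05],[-1,-0.33,0.6,0,-0.05],[-1,-0.3,0.62,0,-0.05],[-1,-0.27,0.63,0,-0.05],[-1,-0.24,0.64,0,-0.05],[-1,0,0,0,0]]]'

```text
time_s: 16.82
tcp_pos: [0.5003, 0.078, 0.2149]
eef_rot: [-180.0, 0.1, -156.0]
contact_force: [3.2, -0.5, -0.1]
gripper_width: 0.008
gripper_force: 15.0
```

Call:
jog_arm --deltas '[[[-1,-0.2,0.65,0,-0.05],[-1,-0.17,0.66,0,-0.05],[-1,-0.13,0.67,0,-0.05],[-1,-0.1,0.68,0,-0.05],[-1,-0.06,0.68,0,-0.05],[-1,-0.03,0.69,0,-0.05],[-1,0,0,0,0]]]'

```text
time_s: 17.7
tcp_pos: [0.4932, 0.1181, 0.2145]
eef_rot: [-180.0, 0.0, -173.2]
contact_force: [4.0, -2.2, -1.9]
gripper_width: 0.0081
gripper_force: 15.0
```

Call:
jog_arm --deltas '[[[-1,0,0.3,0,-0.02],[-1,-0.4,0,-0.4,0],[-1,-0.4,0,-0.4,0],[-1,-0.4,0,-0.4,0],[-1,-0.3,0,-0.3,0],[-1,0,0,0,0]]]'

```text
time_s: 18.45
tcp_pos: [0.4777, 0.1215, 0.1994]
eef_rot: [180.0, 0.0, -174.4]
contact_force: [1.2, -2.2, 1.6]
gripper_width: 0.0083
gripper_force: 15.0
```

Call:
jog_arm --deltas '[[[-0.8,0,0,0,0],[-0.6,0,0,0,0],[-0.3,0,0,0,0],[0,0,0,0,0],[0,0,0,0,0],[0,0,0,0,0]]]'

```text
time_s: 19.2
tcp_pos: [0.4778, 0.1214, 0.1994]
eef_rot: [-180.0, -0.0, -174.5]
contact_force: [-0.4, 0.6, 0.2]
gripper_width: 0.0432
gripper_force: 0.0
```

Call:
jog_arm --deltas '[[[0,0,0,0.8,0],[0,0,0,1.5,0],[0,0,0,2,0],[0,0,0,2,0],[0,0,0,2,0],[0,0,0,2,0],[0,0,0,2,0],[0,0,0,0,0]]]'

```text
time_s: 20.2
tcp_pos: [0.4786, 0.1217, 0.3251]
eef_rot: [179.9, 0.2, -174.4]
contact_force: [0.0, 0.0, -0.1]
gripper_width: 0.0435
gripper_force: 0.0
```

Run:
```python
from plant import r
import cv2
f=lambda i,x,y:cv2.resize(cv2.convertScaleAbs(i[y:y+140,x:x+100],alpha=1.5),None,fx=4,fy=4,interpolation=cv2.INTER_CUBIC)
cv2.imwrite('pics/e.png',cv2.hconcat([f(r.capture('top'),270,170),f(r.capture('scene'),280,160)]))
```

```text
(no output)
```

View pics/e.png

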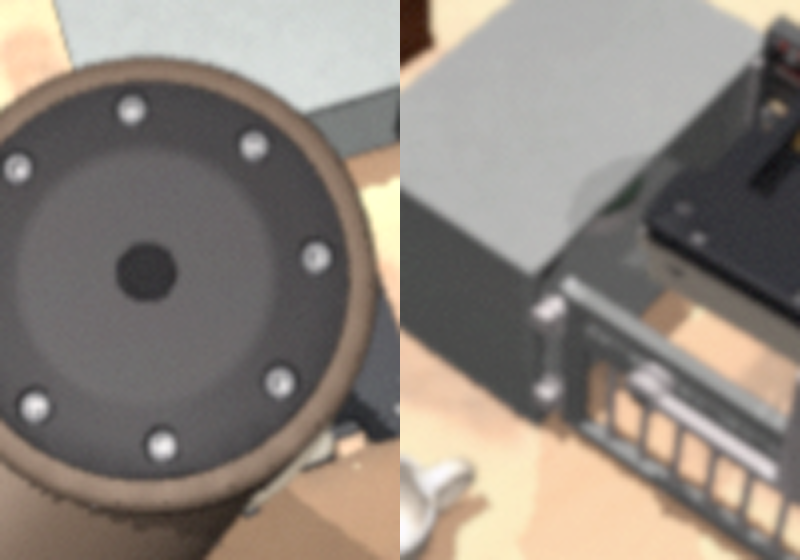

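The right half shows the gate standing out from the front, its top edge running from (570,285) to (790,425). The latch bar lies parallel to it from (645,380) to (775,470), and the mug is in place. I'll check the angle before handing in.

Run:
```python
from h import *
q=lambda u,v,z:onz('scene',280+(u-400)/4,160+v/4,z)
a,b=q(570,283,.15),q(785,425,.15);d=b-a
print(a,b,'gate',-np.arctan2(d[1],d[0])%(2*np.pi), 'expected at 1.57:',np.pi-.055)
```

```text
[0.62729156 0.11659279 0.15      ] [0.49460412 0.1086761  0.15      ] gate 3.0819990760263836 expected at 1.57: 3.086592653589793
```

```bash
python3 -c "
from plant import r
print(r.close_job())"
```

```text
the job is handed in; nothing more can be done
None
```

I handed in the job at about 20 s of the 69 s limit: the gate is open to about 1.57 rad (measured from the image), the latch bar looks back down on its rest, the mug looks undisturbed, and the stapler was not rechecked; the hand-in returned no verdict.

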